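# Feed a tube rack past a spring gate

### The job

Feed the blue tube rack along its lane into the bay behind the spring gate. Press the gate's long rail down with one fingertip and, while holding the gate open that way, push the rack from behind with the other finger, past the gate and fully home against the end stop, never letting the gate knock or rub on the rack; then let go so that the gate springs shut behind it. Only touch and push: do not lift or tip the rack, and leave the things standing around where they are.

Things in the scene. Friction and masses are not known exactly. Their poses are not given: they have to be found in the camera images.
- lane: Fixed feed lane: grey deck 6 mm thick on 12 mm feet, two low aluminium side walls, end stop. Origin: deck underside (12 mm above bench), mid-channel, at the gate. +y is the rack's way (about to the robot's left), +x away from the robot, z up. Channel inside x = -35 to +35 mm; walls 4 thick, top z = 17. Open entry y = -255. Deck x = -117 to +48. Bearing blocks 12 x 11, top z = 24, at x = -46, y = -247 and +66.
- stop (a point): Middle of the rubber face of the lane's end stop, at lane y = +175 mm, z = 34 mm; the stop's top is at z = 42 mm. With the rack fully home its origin is at lane y = +106 mm and its rear end at lane y = +37 mm.
- rack: Blue tube rack with capped tubes, loose, about 0.25 kg, 138 x 66 mm, 80 high with tubes. Origin: centre of underside; own x is its length, along the lane's y. Its ends are solid only at its plates, 0-3, 22-25 and 47-50 mm above the underside: push with the fingertip lower than 40 mm above it. The tubes offer no contact. It starts in the lane on the -y side, front end 15 to 60 mm short of the gate.
- gate (a joint): Angle of the spring gate, rad: 0 shut, 0.65 at its stop. Shaft along lane y at lane x = -46, z = 14 mm. Pressing its rail down anywhere along its length opens it: the leaf tips outwards over the wall towards the robot. From 0.5 on it clears the rack; 0.6 is a good opening. It springs shut when released. About 2.5 N on the rail starts it, about 5 N holds 0.6.
- rail_mid (a point): Middle of the top face of the gate's pressing rail: plate with black rubber top, 62 mm wide, 292 long (lane y = -237 to +55 mm), on the robot's side of the lane; moves with the gate. Shut, it rises outwards at 0.45 rad; its top at lane x = -98 mm is at lane z = 57 mm. At 0.6 rad the top there is about at lane z = 22 mm and falls outwards by 0.15 rad.
- leaf_tip (a point): Inner edge of the gate's leaf, at mid height. Leaf: upright steel plate 6 mm thick at lane y = -3 to +3 mm, on the robot's side. Shut, it reaches into the channel to lane x = -18 mm at lane z = 46 to 64 mm and bars the rack. Open, it leans out over the rail to lane x = -80 mm: a finger that slides along the rail past it must stay outside that. Nothing of gate or lane is higher than lane z = 72 mm.
- vial_3: Bystander: small brown vial with white cap, 27 mm wide, 58 mm high, behind the lane. Origin at its underside.
- petri: Bystander: two stacked petri dishes, 62 mm wide, 30 mm high, behind the lane. Origin at the underside.
- fitting_box: Bystander: small white box 50 x 75 x 28 mm, on the robot's side of the lane near its far end. Origin at the underside.
- marker_1: Bystander: slim pen 10 x 135 x 8 mm lying behind the lane along it. Origin at the underside.

How it is judged:
By the outcome, as a careful person would: the job done as asked, in the order asked, and still so for the second after the job is handed in, with the robot touching nothing.
It also fails if it takes over 37 s, if anything falls off the work surface, if the arm or the gripper's body presses on something with over 40 N, if the wrist force passes 120 N, or if a joint passes its speed limit or range.

### The arm

A 7-joint arm with a two-finger parallel gripper is mounted at the origin on a cart in front of the work surface, level with it; the furniture and walls round the work are solid. World frame = base frame: x ahead of the robot, y to its left, z up, the work surface at z = 0. Lengths are in m, angles in rad, forces in N, time in s.
With the tool pointing down it reaches from about 0.35 to 0.775 m from the base axis. Payload 3.1 kg.
Tool frame: the origin (TCP) lies between the finger pads; the fingertips stand 17 mm ahead of it and the grasp point (between the pads) lies 2 mm behind it; z points along the fingers, y is the direction in which the jaws open and shut (so a half turn about z gives the same grasp; the last joint's range is limited). The gripper opens to 85 mm and grips with 20 to 120 N. Pads are 22 mm wide; open, the fingers measure 114 mm over their backs; the gripper's body (76 mm by 85 mm) begins 54 mm behind the grasp point. The pads swing forward as they close: fully open they stand 13 mm farther back than shut.
Start: joints at [1.304, 0.311, 0.014, 1.512, -0.004, 1.319, -0.027], TCP at [0.123, -0.536, 0.248] pointing down, gripper open.
Joint ranges: [-2.7, 2.7], [-0.3, 1.91], [-1.27, 1.3], [0.12, 2.57], [-1.44, 4.58], [0.2, 2.03], [-3.05, 3.05]. Speed limits (rad/s): [2.79, 2.79, 3.14, 3.14, 3.14, 3.14, 3.14].

### API

Orientations are given as a unit quaternion [w, x, y, z].
In Python, from station import ctrl gives the robot as it stands.
- The arm moves only by the shell command python3 -m creep 'ROWS' [FORCE]. ROWS is JSON, a list of rows, each an object with "twist": the turn, a rotation vector about the tool's x, y, z in degrees, a list of three; "travel": the shift along the tool's x, y, z in mm, a list of three; "claw": the opening, from 0 (shut) to 1 (fully open). A call has 1 to 20 rows; each row is the pose to reach, as a shift and turn from the pose commanded when the call began, along the tool's axes at that moment; what a row does not reach only later rows make up. A row lasts 1/10 s, in which the tool goes at most 50 mm and 8.59 degrees, less where a joint would pass 70% of its speed; a pose out of reach is approached as far as the arm can. A call with a gripper value outside its range is refused whole. The fingers move at their own pace and stop on an object; FORCE is the grip in N (left out, the last holds). Time passes only in rows, so rows that repeat a pose let the fingers close. It gives the time, the measured TCP pose, the force and the opening at its end, in the units of the state.
- ctrl.get_obs(): the state, without advancing time (a new reading comes with each control period).
- ctrl.capture(name): name is "scene" or "top" or "wrist"; returns the picture (400x640x3 uint8, red, green, blue); there is no depth.
- ctrl.calibration(name): a dict with "fx", "fy", "cx", "cy" (pixels), "eye" and "rotation" of the camera in the world; the wrist camera has in their place "mount" (4x4, takes a point from camera to tool coordinates, whose origin is the TCP and whose axes are the flange's). Camera axes: x right, y up, looking along -z (the intrinsics and any distortion apply to the point x, -y, -z); pixel columns grow to the right and rows downward; lengths in m; the calibration is good to about 2 mm. A picture is of the moment at which its call begins: read the wrist's pose just before it. calibration takes no time and is no camera call.
- ctrl.job_done(): hands the job in, once; it reports no verdict.
The state is a dict: "clock": time; "joints": joint angles; "joint_velocities": joint speeds; "effort": joint torques, N m; "tool_pos": TCP position; "tool_rot": TCP orientation; "contact_force": force on the tool from outside, world axes, zero at the start; "torque": the same for the moment, N m; "opening": finger opening in m.
Only numpy, scipy, OpenCV 4.12 (cv2) and the standard library are available. Lean on these libraries where they do the work, as an engineer would, in place of code of your own. Each camera call takes 0.05 s, during which the arm holds its last target.

## Working session

There is one attempt and no reset: what is moved stays moved. The work goes in short steps, Python scripts to look and compute and a shell command to move; the robot and the scene stay as the last step left them, time stands still between calls to the robot, and variables do not carry over. Pictures are saved under pics/ and viewed, and the job is handed in when it is done.

```bash
ls; mkdir -p pics
python3 - <<'E'
from station import ctrl
import cv2,json
o=ctrl.get_obs(); print(o)
for n in ("scene","top","wrist"):
    c=ctrl.calibration(n); print(n,c)
for n in ("scene","top"):
    im=ctrl.capture(n); cv2.imwrite(f"pics/{n}0.png",im[:,:,::-1])
E
```

```text
pics
{'clock': 0.0, 'joints': array([ 1.30429747,  0.31170307,  0.01399436,  1.51308381, -0.00439868,
        1.31920833, -0.0272178 ]), 'joint_velocities': array([ 0.00060439, -0.0001229 ,  0.00027354, -0.00041181, -0.0012466 ,
       -0.00185411,  0.00022947]), 'effort': array([ 7.57377256e-04, -3.79906297e+01,  1.46093499e-01, -2.30586058e+01,
        1.19577165e-02,  1.36554177e-02,  9.08220187e-06]), 'tool_pos': array([ 0.12245448, -0.5354717 ,  0.24722265]), 'tool_rot': array([-1.17187911e-03,  9.93685939e-01,  1.12191121e-01, -1.81922419e-04]), 'contact_force': array([-0.04227811, -0.38978606, -0.8873801 ]), 'torque': array([-0.01750527,  0.02533259,  0.03216025]), 'opening': 0.08541804207064026}
scene {'fx': 474.12080907330744, 'fy': 474.12080907330744, 'cx': 315.486654827161, 'cy': 197.0807040587939, 'eye': array([ 0.4293293 , -0.73432291,  0.53758837]), 'rotation': array([ 0.84783763,  0.52599631, -0.04169081, -0.0525463 ])}
top {'fx': 514.2631359856913, 'fy': 514.2631359856913, 'cx': 317.39057620799184, 'cy': 200.55429582207515, 'eye': array([0.47665547, 0.16398736, 1.12801198]), 'rotation': array([-0.70512053, -0.02291681,  0.03284269,  0.70795566])}
wrist {'fx': 359.35733202106024, 'fy': 359.35733202106024, 'cx': 313.3955478415088, 'cy': 201.345752323528, 'mount': array([[-9.67287030e-05,  9.56614433e-01,  2.91356856e-01,
         7.31548345e-02],
       [ 9.99999898e-01, -3.61883498e-05,  4.50811395e-04,
         9.90685344e-04],
       [ 4.41796411e-04,  2.91356870e-01, -9.56614331e-01,
        -1.25096249e-01],
       [ 0.00000000e+00,  0.00000000e+00,  0.00000000e+00,
         1.00000000e+00]])}
```

View pics/scene0.png

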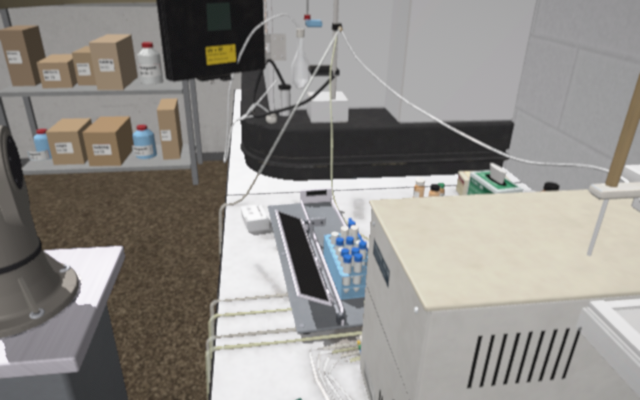

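View pics/top0.png

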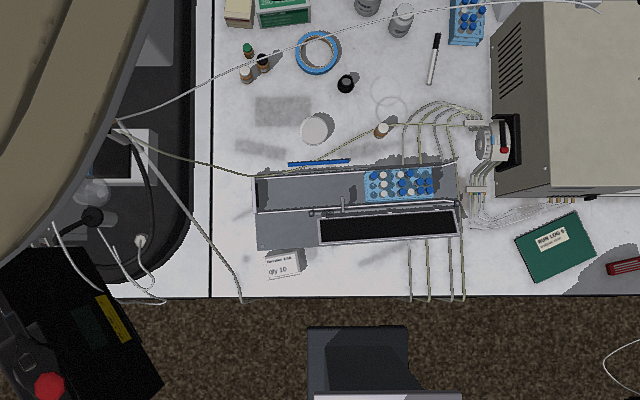

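```bash
cat > h.py <<'E'
import numpy as np, cv2
from scipy.spatial.transform import Rotation as R
from station import ctrl
def q2R(q): return R.from_quat([q[1],q[2],q[3],q[0]]).as_matrix()
def cam(n,obs=None):
    c=ctrl.calibration(n)
    if n=="wrist":
        T=np.eye(4);T[:3,:3]=q2R(obs["tool_rot"]);T[:3,3]=obs["tool_pos"]
        M=T@c["mount"]; return c,M[:3,:3],M[:3,3]
    r=np.array(c["rotation"]); r=q2R(r) if r.size==4 else r
    return c,r,np.array(c["eye"])
def ray(C,u,v):
    c,r,e=C
    d=r@np.array([(u-c["cx"])/c["fx"],-(v-c["cy"])/c["fy"],-1.]); return e,d/np.linalg.norm(d)
def onz(C,u,v,z):
    e,d=ray(C,u,v); return e+d*(z-e[2])/d[2]
def proj(C,p):
    c,r,e=C; q=r.T@(np.array(p)-e); return np.array([c["cx"]+c["fx"]*q[0]/-q[2], c["cy"]-c["fy"]*q[1]/-q[2]])
E
python3 - <<'E'
from h import *
for n in ("scene","top"):
    print(ctrl.calibration(n).keys())
im=cv2.imread("pics/top0.png"); cv2.imwrite("pics/top0c.png",cv2.resize(im[150:285,240:480],None,fx=3.3,fy=3.3,interpolation=cv2.INTER_CUBIC))
im=cv2.imread("pics/scene0.png"); cv2.imwrite("pics/scene0c.png",cv2.resize(im[170:360,200:400],None,fx=3.1,fy=3.1,interpolation=cv2.INTER_CUBIC))
C=cam("top")
print(C[1])
for u,v in [(254,176),(257,250),(464,237),(460,160),(318,218),(460,236)]: print(u,v,onz(C,u,v,.018))
E
```

```text
dict_keys(['fx', 'fy', 'cx', 'cy', 'eye', 'rotation'])
dict_keys(['fx', 'fy', 'cx', 'cy', 'eye', 'rotation'])
[[-0.00455971  0.99688284 -0.07876428]
 [-0.99989344 -0.00345279  0.01418411]
 [ 0.01386794  0.07882057  0.99679235]]
254 176 [0.61828791 0.28551014 0.018     ]
257 250 [0.45839521 0.27826199 0.018     ]
464 237 [ 0.48423272 -0.16842477  0.018     ]
460 160 [ 0.65227311 -0.16419681  0.018     ]
318 218 [0.5265679  0.14704825 0.018     ]
460 236 [ 0.48642771 -0.15980045  0.018     ]
```

```bash
sleep 0
```

```text
(no output)
```

View pics/top0c.png

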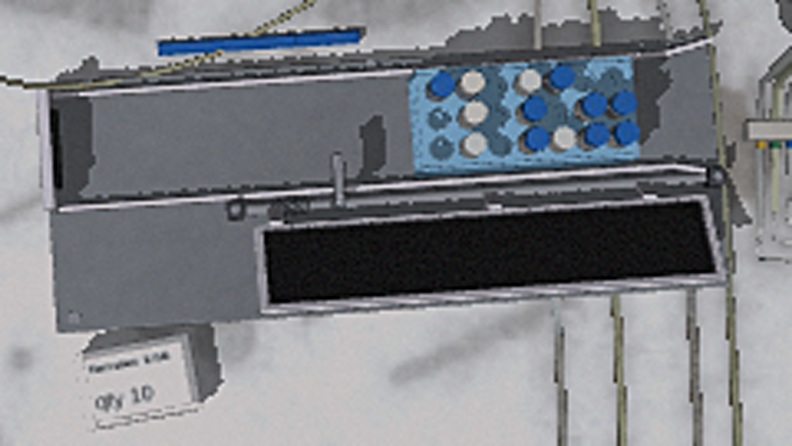

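View pics/scene0c.png

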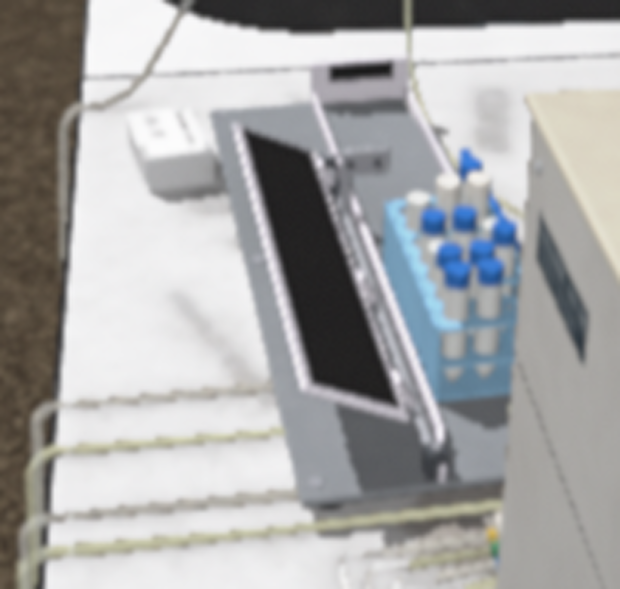

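Run:
```python
from h import *
C=cam("top"); S=cam("scene")
im=cv2.imread("pics/top0.png"); g=im.astype(int).min(axis=2)
# near wall top strip (world z .029) and far wall strip: column scan, bright peak
def strip(us,f,z,h=5):
    P=[];px=[]
    for u in us:
        v0=f(u); vs=np.arange(int(v0-h),int(v0+h+1)); w=g[vs,u].astype(float); w=np.clip(w-np.percentile(w,50)-15,0,None)
        if w.sum()<20: continue
        v=(w*vs).sum()/w.sum(); px.append((u,round(v,1))); P.append(onz(C,u,v,z)[:2])
    return np.array(P),px
near=lambda u:150+(208+(u-256.7)*3.3*(165-208)/645)/3.3
far=lambda u:150+(95+(u-264)*3.3*(72-95)/330)/3.3
for nm,f,us in (("near",near,list(range(262,336,4))+list(range(350,450,5))),("far",far,range(272,360,5))):
    P,px=strip(us,f,.029)
    vx,vy,x0,y0=cv2.fitLine(P.astype(np.float32),cv2.DIST_HUBER,0,.01,.01).ravel()
    res=(P-[x0,y0])@np.array([-vy,vx])
    print(nm,px[:30]);print("dir deg",np.degrees(np.arctan2(vx,vy)),x0,y0,"res",np.round(res*1000,1))
# leaf, stop
c2=lambda X,Y:(240+X/3.3,150+Y/3.3)
for nm,X,Y,z in [("leaf tip top",338,155,.076),("leaf base",341,205,.05),("stop face",58,150,.046),("rackfront near",415,172,.068),("rackfront far",411,72,.068),("rackrear far",632,58,.068),("rackrear near",640,157,.068),("rail c LT",262,228,.06),("rail LB",267,302,.0823),("rail RT",708,202,.06),("rail RB",720,275,.08),("deckLB",60,330,.018)]:
    print(nm,np.round(onz(C,*c2(X,Y),z),4))
# oven corner triangulate
def tri(a,b):
    (e1,d1),(e2,d2)=a,b
    A=np.stack([d1,-d2],1); t=np.linalg.lstsq(A,e2-e1,rcond=None)[0]
    p,q=e1+d1*t[0],e2+d2*t[1]; return (p+q)/2,np.linalg.norm(p-q)
print(tri(ray(C,491,197),ray(S,428,302)), tri(ray(C,492,0),ray(S,370,202)))
print(tri(ray(C,491,197),ray(S,370,202)))
```

```text
near [(262, np.float64(212.7)), (266, np.float64(212.0)), (270, np.float64(212.0)), (274, np.float64(212.0)), (278, np.float64(211.4)), (282, np.float64(211.0)), (286, np.float64(211.0)), (290, np.float64(210.8)), (294, np.float64(210.2)), (298, np.float64(210.0)), (302, np.float64(210.0)), (306, np.float64(209.5)), (310, np.float64(209.7)), (314, np.float64(208.3)), (318, np.float64(209.4)), (322, np.float64(207.4)), (326, np.float64(206.9)), (330, np.float64(207.3)), (334, np.float64(208.5)), (350, np.float64(207.8)), (355, np.float64(207.0)), (360, np.float64(207.3)), (365, np.float64(206.5)), (370, np.float64(206.5)), (375, np.float64(205.6)), (380, np.float64(205.4)), (385, np.float64(205.5)), (390, np.float64(203.7)), (395, np.float64(203.2)), (400, np.float64(204.1))]
dir deg 176.59737 0.55041355 0.06410069 res [-0.4  0.4 -0.1 -0.6  0.1  0.5 -0.1 -0.2  0.6  0.4 -0.1  0.4 -0.6  1.9
 -1.   2.8  3.3  2.  -1.2 -2.  -0.8 -2.1 -1.1 -1.8 -0.5 -0.7 -1.7  1.6
  2.  -0.7 -0.1  0.3  1.2 -0.   0.7  0.   3.   1.4  0.1]
far [(272, np.float64(177.3)), (277, np.float64(176.9)), (282, np.float
[... 502 characters left out ...]
-0.2  0.4 -0.1
 -0.1  0.2  1.8 -0.1]
leaf tip top [0.567  0.0975 0.076 ]
leaf base [0.5373 0.0943 0.05  ]
stop face [0.5734 0.2747 0.046 ]
rackfront near [0.5568 0.0488 0.068 ]
rackfront far [0.62   0.0506 0.068 ]
rackrear far [ 0.6286 -0.0894  0.068 ]
rackrear near [ 0.5658 -0.093   0.068 ]
rail c LT [0.5224 0.1448 0.06  ]
rail LB [0.476  0.1424 0.0823]
rail RT [ 0.5377 -0.1375  0.06  ]
rail RB [ 0.4913 -0.1381  0.08  ]
deckLB [0.4584 0.2757 0.018 ]
(array([ 0.61313891, -0.21688203,  0.10539413]), np.float64(0.10394227407358331)) (array([ 0.72751833, -0.12254107,  0.28176499]), np.float64(0.2868035873552782))
(array([ 0.570147  , -0.15666375,  0.23659973]), np.float64(0.036363568739845684))
```

Run:
```python
from h import *
im=cv2.imread("pics/top0.png"); cv2.imwrite("pics/top0d.png",cv2.resize(im[0:230,420:640],None,fx=2.6,fy=2.6,interpolation=cv2.INTER_CUBIC))
im=cv2.imread("pics/scene0.png"); cv2.imwrite("pics/scene0d.png",cv2.resize(im[150:400,330:640],None,fx=2.3,fy=2.3,interpolation=cv2.INTER_CUBIC))
```

```text
(no output)
```

View pics/top0d.png

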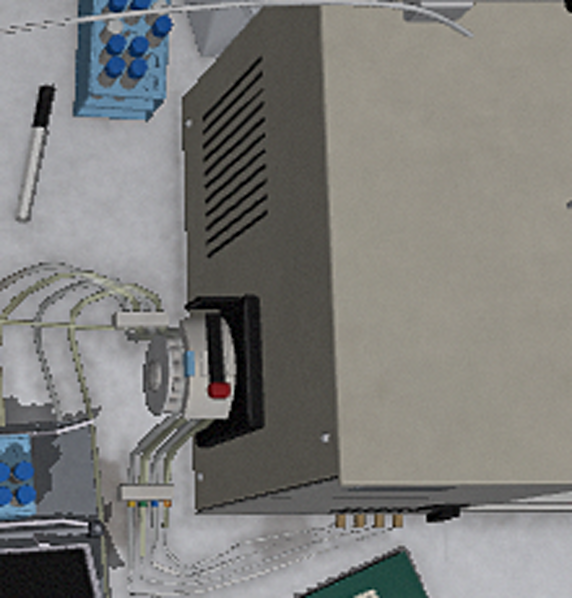

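View pics/scene0d.png

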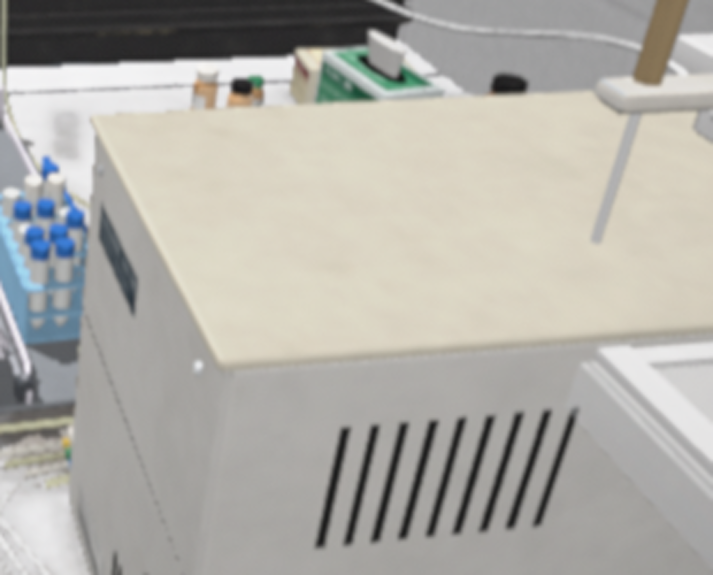

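Run:
```python
from h import *
C=cam("top"); S=cam("scene")
def tri(a,b):
    (e1,d1),(e2,d2)=a,b
    A=np.stack([d1,-d2],1); t=np.linalg.lstsq(A,e2-e1,rcond=None)[0]
    p,q=e1+d1*t[0],e2+d2*t[1]; return (p+q)/2,np.linalg.norm(p-q)
print("oven top corner",tri(ray(C,551,186.5),ray(S,371,201)))
print("base corner",onz(C,496,196,0))
for z in (0,.06,.12): print("head front",z,onz(C,476,145,z),onz(C,480,158,z))
```

```text
oven top corner (array([ 0.56660818, -0.23779724,  0.28088151]), np.float64(0.0017548925524122332))
base corner [ 0.57452832 -0.24736448  0.        ]
head front 0 [ 0.68878607 -0.20622164  0.        ] [ 0.659507   -0.21431256  0.        ]
head front 0.06 [ 0.67750265 -0.18652988  0.06      ] [ 0.64978096 -0.19419043  0.06      ]
head front 0.12 [ 0.66621923 -0.16683812  0.12      ] [ 0.64005492 -0.17406831  0.12      ]
```

Run:
```python
from h import *
o=ctrl.get_obs()
im=ctrl.capture("wrist"); cv2.imwrite("pics/w0.png",im[:,:,::-1])
c=ctrl.calibration("wrist"); M=c["mount"]
for x in (-11,11):
  for y in (-57,-43,43,57):
    for z in (4,17):
      p=np.linalg.inv(M)@np.array([x/1e3,y/1e3,z/1e3,1]); print(x,y,z,np.round([c["cx"]+c["fx"]*p[0]/-p[2],c["cy"]-c["fy"]*p[1]/-p[2]],1))
# lane frame + goal
a=np.radians(3.6); O=np.array([.5855,.099,.012]); L=np.array([[np.cos(a),-np.sin(a),0],[np.sin(a),np.cos(a),0],[0,0,1]])
Rt=q2R(o["tool_rot"])
# goal tool axes: x=lane y, y=lane x, z=-z
Rg=np.stack([L[:,1],L[:,0],-L[:,2]],1)
print("twist deg",np.degrees(R.from_matrix(Rt.T@Rg).as_rotvec()))
for nm,l in (("way",(-190,-208,245)),("above",(-52,-208,180))):
    p=O+L@np.array(l)/1e3; print(nm,p,"travel",np.round(Rt.T@(p-o["tool_pos"])*1e3,1))
```

```text
-11 -57 4 [172.8 305.5]
-11 -57 17 [183.7 288.9]
-11 -43 4 [206.8 305.5]
-11 -43 17 [215.  288.9]
-11 43 4 [415.6 305.5]
-11 43 17 [407.7 288.9]
-11 57 4 [449.6 305.5]
-11 57 17 [439.  288.9]
11 -57 4 [166.4 256.8]
11 -57 17 [178.3 243.5]
11 -43 4 [201.9 256.8]
11 -43 17 [210.9 243.5]
11 43 4 [420.2 256.8]
11 43 17 [411.6 243.5]
11 57 4 [455.7 256.8]
11 57 17 [444.2 243.5]
twist deg [ -0.10348868  -0.08270465 -80.71350201]
way [ 0.40893535 -0.12051976  0.257     ] travel [ 371.8 -340.7   -9. ]
above [ 0.54666304 -0.11185467  0.192     ] travel [ 508.  -318.3   56. ]
```

View pics/w0.png

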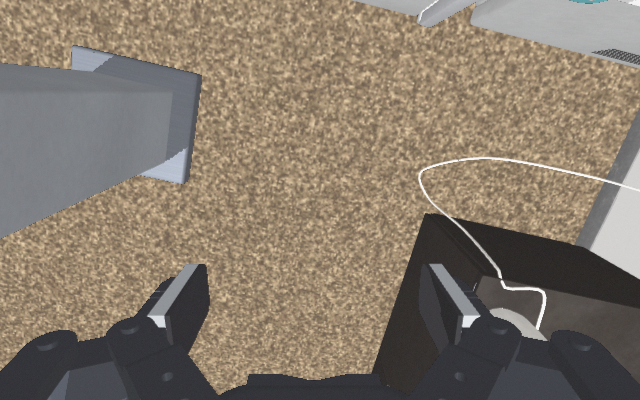

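```bash
python3 -m creep '[{"twist":[0,0,-6],"travel":[25,-20,0],"claw":0.82},{"twist":[0,0,-13],"travel":[60,-50,0],"claw":0.82},{"twist":[0,0,-20],"travel":[95,-83,0],"claw":0.82},{"twist":[0,0,-27],"travel":[130,-115,0],"claw":0.82},{"twist":[0,0,-34],"travel":[160,-145,0],"claw":0.82},{"twist":[0,0,-41],"travel":[190,-175,0],"claw":0.82},{"twist":[0,0,-48],"travel":[225,-205,0],"claw":0.82},{"twist":[0,0,-55],"travel":[255,-235,0],"claw":0.82},{"twist":[0,0,-62],"travel":[285,-265,0],"claw":0.82},{"twist":[0,0,-69],"travel":[315,-290,0],"claw":0.82},{"twist":[0,0,-75],"travel":[345,-315,0],"claw":0.82},{"twist":[0,0,-79],"travel":[365,-332,0],"claw":0.82},{"twist":[0,0,-80.7],"travel":[372,-340,0],"claw":0.82},{"twist":[0,0,-80.7],"travel":[372,-340,0],"claw":0.82}]'
python3 - <<'E'
from h import *
o=ctrl.get_obs(); print(o["contact_force"],o["opening"],o["joints"])
im=ctrl.capture("wrist"); cv2.imwrite("pics/w1.png",im[:,:,::-1])
im=ctrl.capture("top"); cv2.imwrite("pics/t1.png",im[:,:,::-1])
E
```

```text
clock: 1.55
tool_pos: [0.4095, -0.1207, 0.2481]
tool_rot: [-0.0, 0.684, 0.73, -0.0]
contact_force: [-0.6, -0.7, -0.8]
opening: 0.0698
[-0.63833595 -0.69622898 -0.78959228] 0.06984828050747668 [ 0.75659529  0.0867613  -0.54295307  1.80077758  0.04673185  1.26753344
  0.26657841]
```

View pics/w1.png

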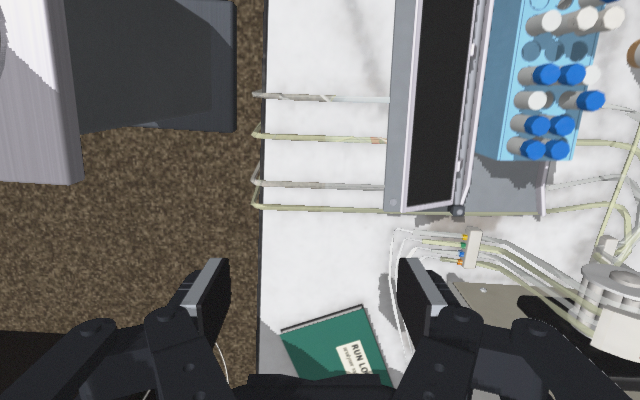

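View pics/t1.png

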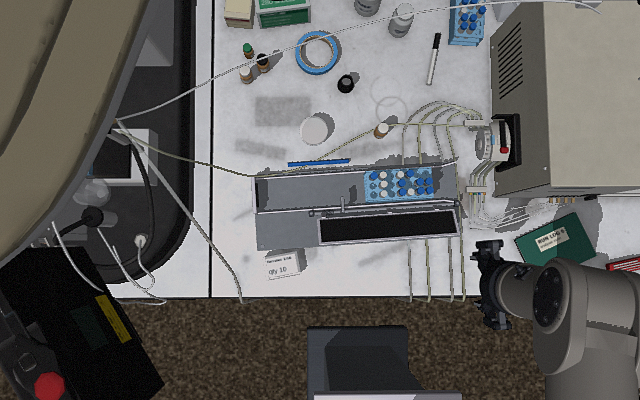

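```bash
cat >> h.py <<'E'
a=np.radians(3.6); O=np.array([.5855,.099,.012]); L=np.array([[np.cos(a),-np.sin(a),0],[np.sin(a),np.cos(a),0],[0,0,1]])
def lane(p): return np.round((L.T@(np.array(p)-O))*1e3,1)
def tcp(o): return lane(o["tool_pos"])
E
python3 - <<'E'
from h import *
o=ctrl.get_obs(); W=cam("wrist",o); print("tcp lane",tcp(o))
im=cv2.imread("pics/w1.png"); cv2.imwrite("pics/w1c.png",cv2.resize(im[90:280,370:590],None,fx=3.5,fy=3.5,interpolation=cv2.INTER_CUBIC))
for n,u,v,z in [("rear top near",497,160,.068),("rear top far",575,161,.068),("rear bottom near",478,157,.018),("deck entry near",384,212,.018),("deck entry far",546,216,.018),("rail end outer",404,208,.083),("rail end inner",455,205,.06)]:
    print(n,lane(onz(W,u,v,z)))
E
```

```text
tcp lane [-190.6 -210.8  236. ]
rear top near [ -34.6 -194.    56. ]
rear top far [  32.2 -195.    56. ]
rear bottom near [ -28.3 -200.1    6. ]
deck entry near [-118.6 -257.6    6. ]
deck entry far [  50.7 -262.4    6. ]
rail end outer [-115.1 -232.1   71. ]
rail end inner [ -62.8 -236.8   48. ]
```

View pics/w1c.png

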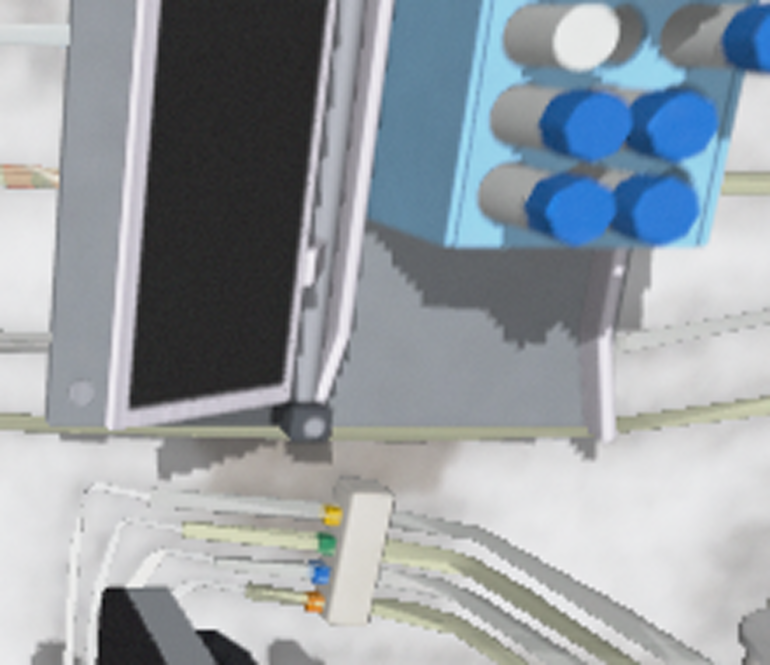

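```bash
python3 -m creep '[{"twist":[0,3,0],"travel":[0,20,10],"claw":0.82},{"twist":[0,6,0],"travel":[-1,55,25],"claw":0.82},{"twist":[0,9,0],"travel":[-2,95,50],"claw":0.82},{"twist":[0,12,0],"travel":[-2,125,80],"claw":0.82},{"twist":[0,12,0],"travel":[-2,137,110],"claw":0.82},{"twist":[0,12,0],"travel":[-2,137,128],"claw":0.82},{"twist":[0,12,0],"travel":[-2,137,128],"claw":0.82},{"twist":[0,12,0],"travel":[-2,137,128],"claw":0.82}]'
python3 - <<'E'
from h import *
o=ctrl.get_obs(); print(tcp(o),o["contact_force"],o["opening"],o["joints"]); print((L.T@q2R(o["tool_rot"])).round(3))
im=ctrl.capture("wrist"); cv2.imwrite("pics/w2.png",im[:,:,::-1])
im=ctrl.capture("top"); cv2.imwrite("pics/t2.png",cv2.resize(im[100:300,240:540,::-1],None,fx=2.6,fy=2.6))
im=ctrl.capture("scene"); cv2.imwrite("pics/s2.png",cv2.resize(im[150:350,200:480,::-1],None,fx=2.8,fy=2.8))
E
```

```text
clock: 2.45
tool_pos: [0.5456, -0.1171, 0.1202]
tool_rot: [-0.076, 0.682, 0.724, 0.071]
contact_force: [0.3, -0.0, 0.4]
opening: 0.0703
[ -53.4 -213.2  108.2] [ 0.33784011 -0.01025805  0.417023  ] 0.0702862095263448 [ 0.66610184  0.53886632 -0.52182559  1.59554772  0.06372291  1.12462462
  0.23065535]
[[ 0.004  1.    -0.001]
 [ 0.978 -0.003  0.207]
 [ 0.207 -0.001 -0.978]]
```

View pics/w2.png

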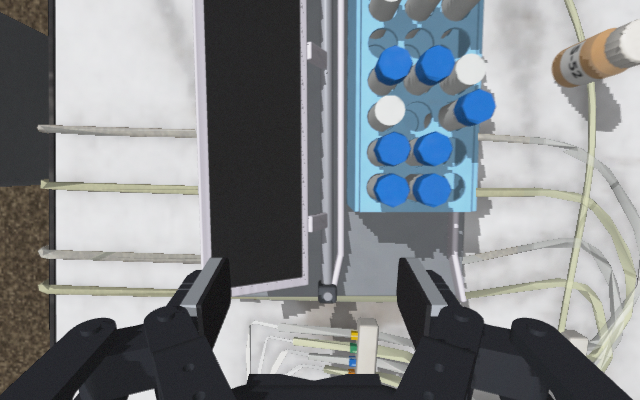

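View pics/t2.png

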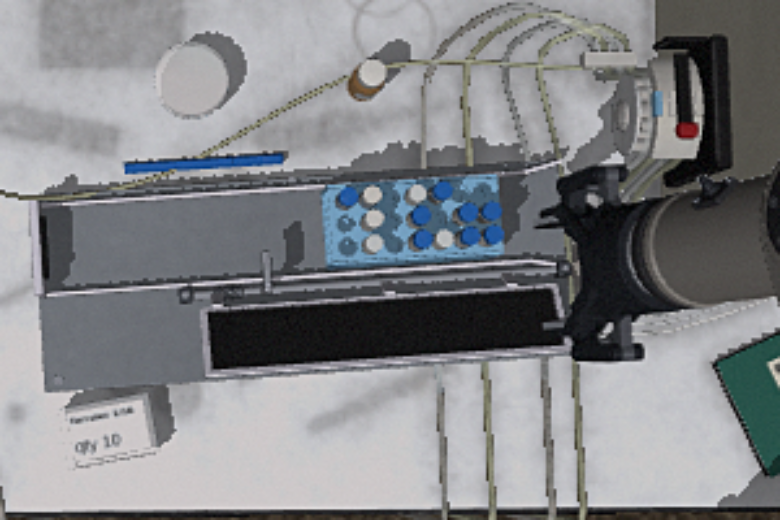

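View pics/s2.png

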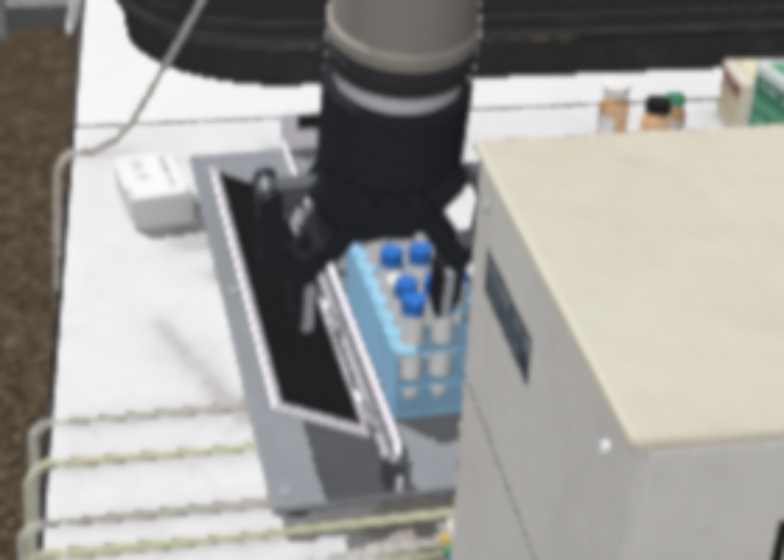

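```bash
python3 -m creep '[{"twist":[0,0,0],"travel":[-1.7,0,7.8],"claw":0.82},{"twist":[0,0,0],"travel":[-4.1,0,19.6],"claw":0.82},{"twist":[0,0,0],"travel":[-6.6,0,31.3],"claw":0.82},{"twist":[0,0,0],"travel":[-6.6,0,31.3],"claw":0.82},{"twist":[0,0,0],"travel":[-6.6,0,31.3],"claw":0.82}]'
python3 - <<'E'
from h import *
o=ctrl.get_obs(); print(tcp(o),o["contact_force"],o["opening"])
E
for i in 1; do python3 -m creep '[{"twist":[0,0,0],"travel":[-0.8,0,3.9],"claw":0.82},{"twist":[0,0,0],"travel":[-1.7,0,7.8],"claw":0.82},{"twist":[0,0,0],"travel":[-1.7,0,7.8],"claw":0.82}]'; done
```

```text
clock: 3.1
tool_pos: [0.5458, -0.1149, 0.0875]
tool_rot: [-0.077, 0.681, 0.725, 0.071]
contact_force: [0.3, -0.8, 0.1]
opening: 0.0698
[ -53.1 -211.    75.5] [ 0.28050503 -0.83649904  0.08102518] 0.06984231111126361
clock: 3.4
tool_pos: [0.546, -0.1152, 0.0798]
tool_rot: [-0.077, 0.681, 0.725, 0.071]
contact_force: [0.4, 0.3, -0.2]
opening: 0.0701
```

```bash
for i in 1; do python3 -m creep '[{"twist":[0,0,0],"travel":[-0.8,0,3.9],"claw":0.82},{"twist":[0,0,0],"travel":[-0.8,0,3.9],"claw":0.82}]'; python3 -m creep '[{"twist":[0,0,0],"travel":[-0.8,0,3.9],"claw":0.82},{"twist":[0,0,0],"travel":[-0.8,0,3.9],"claw":0.82}]';python3 -m creep '[{"twist":[0,0,0],"travel":[-0.8,0,3.9],"claw":0.82},{"twist":[0,0,0],"travel":[-0.8,0,3.9],"claw":0.82}]'; done
```

```text
clock: 3.6
tool_pos: [0.5463, -0.1153, 0.0761]
tool_rot: [-0.076, 0.681, 0.725, 0.072]
contact_force: [0.4, -0.8, 1.9]
opening: 0.0703
clock: 3.8
tool_pos: [0.5463, -0.1152, 0.0721]
tool_rot: [-0.076, 0.681, 0.725, 0.072]
contact_force: [0.0, -0.0, 1.3]
opening: 0.07
clock: 4.0
tool_pos: [0.5461, -0.1152, 0.0679]
tool_rot: [-0.076, 0.681, 0.725, 0.071]
contact_force: [0.3, 0.4, 0.9]
opening: 0.0699
```

Run:
```python
from h import *
o=ctrl.get_obs(); print(tcp(o),o["contact_force"],o["opening"])
im=ctrl.capture("wrist"); cv2.imwrite("pics/w3.png",im[:,:,::-1])
im=ctrl.capture("scene"); cv2.imwrite("pics/s3.png",cv2.resize(im[180:350,230:440,::-1],None,fx=3.5,fy=3.5,interpolation=cv2.INTER_CUBIC))
```

```text
[ -52.8 -211.3   55.9] [0.29601878 0.41953186 0.90983024] 0.06993297828395756
```

View pics/w3.png

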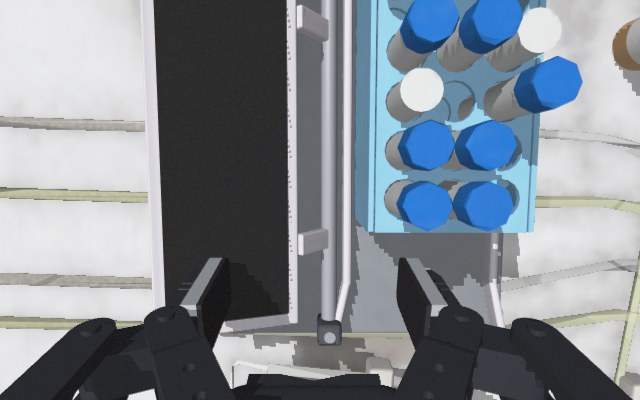

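View pics/s3.png

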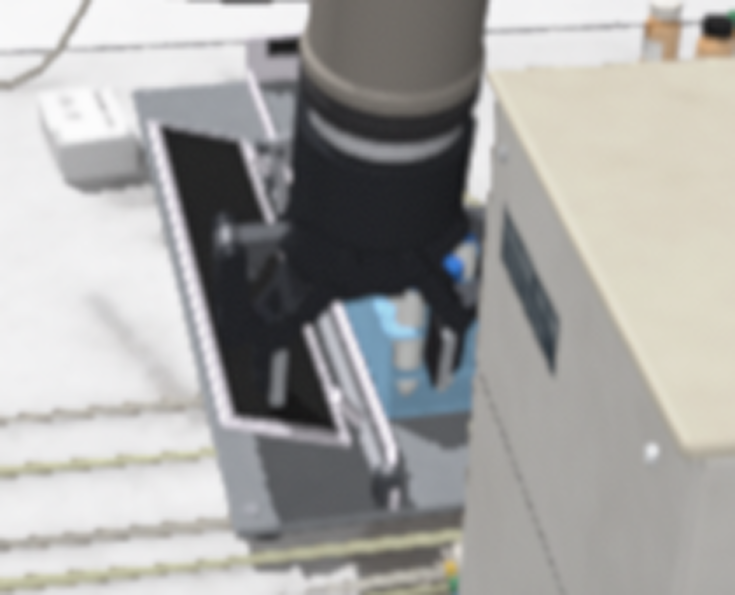

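```bash
for i in 1; do python3 -m creep '[{"twist":[0,0,0],"travel":[-0.8,0,3.9],"claw":0.82},{"twist":[0,0,0],"travel":[-0.8,0,3.9],"claw":0.82}]'; python3 -m creep '[{"twist":[0,0,0],"travel":[-0.8,0,3.9],"claw":0.82},{"twist":[0,0,0],"travel":[-0.8,0,3.9],"claw":0.82}]';python3 -m creep '[{"twist":[0,0,0],"travel":[-0.8,0,3.9],"claw":0.82},{"twist":[0,0,0],"travel":[-0.8,0,3.9],"claw":0.82}]'; done
python3 - <<'E'
from h import *
o=ctrl.get_obs(); print(tcp(o),o["contact_force"],o["torque"])
im=ctrl.capture("wrist"); cv2.imwrite("pics/w4.png",im[:,:,::-1])
im=ctrl.capture("top"); cv2.imwrite("pics/t4.png",cv2.resize(im[130:260,240:500,::-1],None,fx=3,fy=3,interpolation=cv2.INTER_CUBIC))
E
```

```text
clock: 4.3
tool_pos: [0.546, -0.1151, 0.0639]
tool_rot: [-0.076, 0.681, 0.725, 0.071]
contact_force: [0.4, 0.3, 2.2]
opening: 0.0699
clock: 4.5
tool_pos: [0.5459, -0.1151, 0.0598]
tool_rot: [-0.077, 0.681, 0.725, 0.071]
contact_force: [-0.7, -0.6, 2.0]
opening: 0.0701
clock: 4.7
tool_pos: [0.5457, -0.1151, 0.0558]
tool_rot: [-0.077, 0.681, 0.725, 0.071]
contact_force: [-0.9, -0.9, 3.8]
opening: 0.0696
[ -53.2 -211.1   43.8] [-0.87210016 -0.92257385  3.76517548] [-0.14804669  0.4632436   0.07888802]
```

View pics/w4.png

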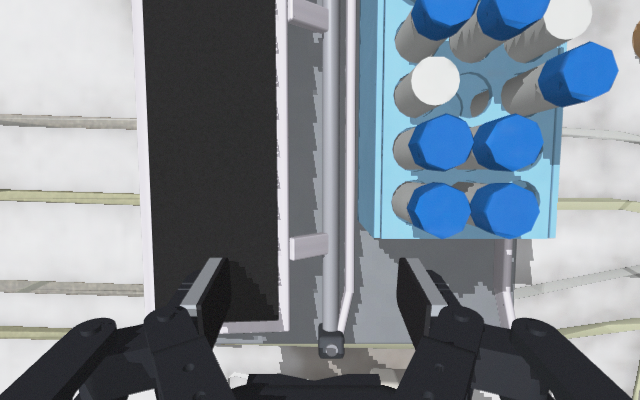

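View pics/t4.png

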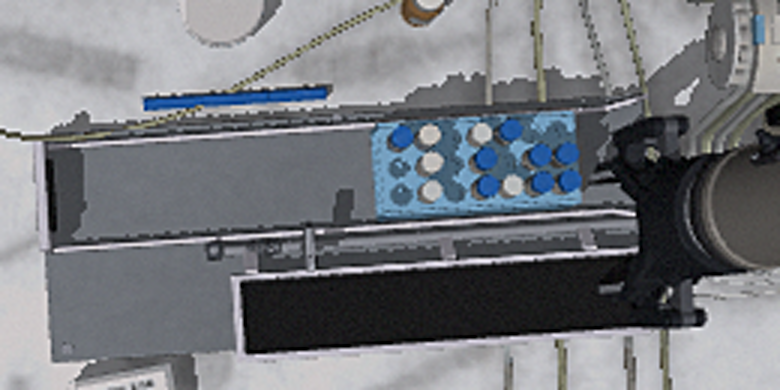

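```bash
for i in 1; do python3 -m creep '[{"twist":[0,0,0],"travel":[-0.8,0,3.9],"claw":0.82},{"twist":[0,0,0],"travel":[-1.7,0,7.8],"claw":0.82},{"twist":[0,0,0],"travel":[-2.5,0,11.7],"claw":0.82},{"twist":[0,0,0],"travel":[-2.5,0,11.7],"claw":0.82}]'; python3 -m creep '[{"twist":[0,0,0],"travel":[-0.4,0,2],"claw":0.82},{"twist":[0,0,0],"travel":[-0.4,0,2],"claw":0.82}]'; done
python3 - <<'E'
from h import *
o=ctrl.get_obs(); print(tcp(o),o["contact_force"],o["torque"])
im=ctrl.capture("wrist"); cv2.imwrite("pics/w5.png",im[:,:,::-1])
im=ctrl.capture("top"); cv2.imwrite("pics/t5r.png",im[:,:,::-1]); cv2.imwrite("pics/t5.png",cv2.resize(im[170:250,300:460,::-1],None,fx=5,fy=5,interpolation=cv2.INTER_CUBIC))
im=ctrl.capture("scene"); cv2.imwrite("pics/s5.png",cv2.resize(im[180:350,230:440,::-1],None,fx=3.5,fy=3.5,interpolation=cv2.INTER_CUBIC))
C=cam("top")
# predicted leaf tip (mid height) for gate angles
for t in (0,.3,.5,.55,.6,.65):
    r=np.array([-18+46,55-14]); c,s=np.cos(t),np.sin(t)
    x=r[0]*c-r[1]*s; z=r[0]*s+r[1]*c
    p=O+L@np.array([-46+x,0,14+z])/1e3
    print(t,(-46+x,14+z),proj(C,p).round(1))
E
```

```text
clock: 5.2
tool_pos: [0.5441, -0.1151, 0.0434]
tool_rot: [-0.078, 0.681, 0.725, 0.07]
contact_force: [-5.5, -1.0, 5.1]
opening: 0.07
clock: 5.4
tool_pos: [0.5446, -0.1151, 0.0426]
tool_rot: [-0.078, 0.681, 0.725, 0.07]
contact_force: [-6.8, -1.1, 8.1]
opening: 0.0701
[ -54.2 -211.1   30.6] [-6.81703077 -1.14239403  8.07664035] [-0.13980295  1.64945016  0.26954298]
0 (np.float64(-18.0), np.float64(55.0)) [342.  197.1]
0.3 (np.float64(-31.366906777597954), np.float64(61.44336184066735)) [342.6 203.3]
0.5 (np.float64(-41.08413534984189), np.float64(63.40480011842297)) [343.  207.9]
0.55 (np.float64(-43.55948976849087), np.float64(63.58874781449819)) [343.1 209.1]
0.6 (np.float64(-46.04094419172546), np.float64(63.6487494663578)) [343.2 210.3]
0.65 (np.float64(-48.52229627580405), np.float64(63.5846551011204)) [343.3 211.5]
```

View pics/w5.png

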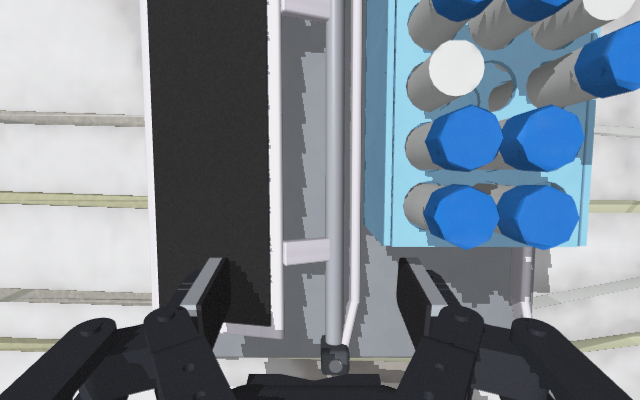

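View pics/t5.png

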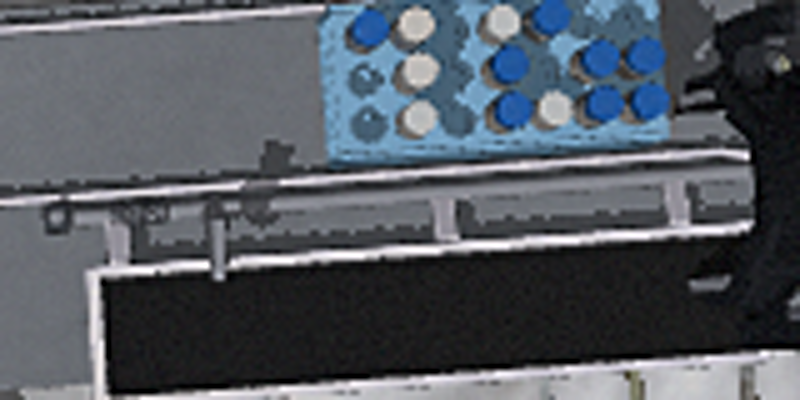

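View pics/s5.png

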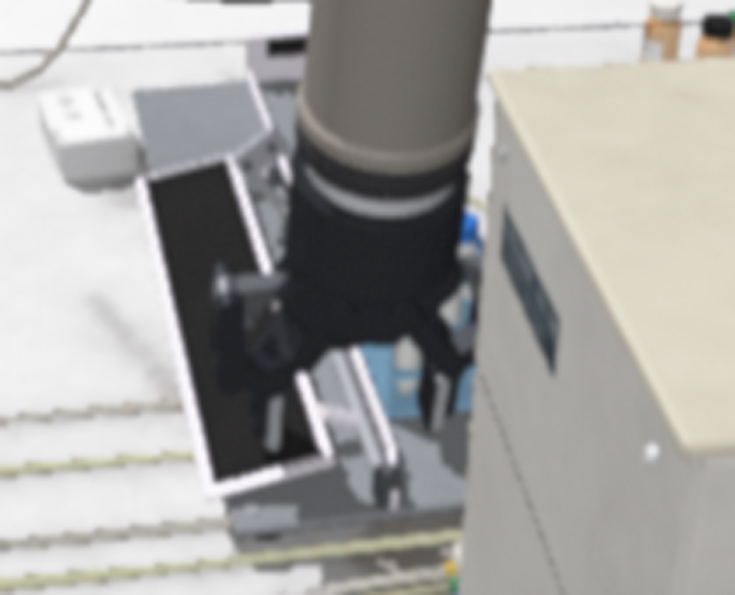

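Run:
```python
from h import *
C=cam("top")
for t in (0,.45,.5,.55,.6,.65):
    out=[]
    for X,Z in ((-70.1,43.5),(-125.9,70.5),(-18,46),(-18,64),(-98,57)):
        r=np.array([X+46,Z-14]); c,s=np.cos(t),np.sin(t)
        x=r[0]*c-r[1]*s-46; z=r[0]*s+r[1]*c+14
        y=55 if X<-50 else 0
        out+=[(round(x),round(z)),proj(C,O+L@np.array([x,y,z])/1e3).round(1)]
    print(t,*out)
```

```text
0 (-70, 44) [317.1 224.1] (-126, 70) [319.2 251.2] (-18, 46) [341.7 197.5] (-18, 64) [342.3 196.7] (-98, 57) [318.1 237.5]
0.45 (-81, 30) [317.4 229.3] (-143, 30) [319.4 258.8] (-35, 55) [342.6 205.1] (-43, 71) [343.3 208.4] (-112, 30) [318.4 244. ]
0.5 (-81, 28) [317.4 229.7] (-143, 25) [319.3 259. ] (-37, 56) [342.7 206.1] (-45, 71) [343.4 209.8] (-112, 27) [318.4 244.3]
0.55 (-82, 27) [317.4 230. ] (-144, 20) [319.3 259.2] (-39, 56) [342.7 207.1] (-48, 71) [343.5 211.2] (-113, 23) [318.4 244.6]
0.6 (-83, 25) [317.4 230.3] (-144, 16) [319.3 259.2] (-41, 56) [342.8 208.1] (-51, 71) [343.6 212.6] (-113, 20) [318.4 244.8]
0.65 (-83, 23) [317.4 230.5] (-144, 11) [319.2 259.1] (-43, 56) [342.9 209.1] (-54, 71) [343.7 214. ] (-113, 17) [318.3 244.9]
```

```bash
python3 -m creep '[{"twist":[0,0,0],"travel":[0.3,-1.5,-1.5],"claw":0.82},{"twist":[0,0,0],"travel":[0.3,-1.5,-1.5],"claw":0.82},{"twist":[0,0,0],"travel":[0.3,-1.5,-1.5],"claw":0.82}]'
python3 - <<'E'
from h import *
o=ctrl.get_obs(); print(tcp(o),o["contact_force"])
C=cam("top")
for t in (0,.4,.5,.55,.6,.65):
    out=[]
    for X,Z in ((-53,64),(-53,46),(-18,64),(-18,46)):
        r=np.array([X+46,Z-14]); c,s=np.cos(t),np.sin(t)
        x=r[0]*c-r[1]*s-46; z=r[0]*s+r[1]*c+14
        out+=[proj(C,O+L@np.array([x,0,z])/1e3).round(1)]
    print(t,*out)
E
python3 -m creep '[{"twist":[0,0,0],"travel":[2,0,0.4],"claw":0.82},{"twist":[0,0,0],"travel":[3.9,0,0.8],"claw":0.82},{"twist":[0,0,0],"travel":[5.9,0,1.2],"claw":0.82},{"twist":[0,0,0],"travel":[5.9,0,1.2],"claw":0.82}]'
```

```text
clock: 5.85
tool_pos: [0.5447, -0.1151, 0.0442]
tool_rot: [-0.076, 0.681, 0.725, 0.071]
contact_force: [-3.8, -1.2, 5.1]
opening: 0.07
[ -54.2 -211.1   32.2] [-3.79835973 -1.23443489  5.05396065]
0 [343.5 213.7] [342.9 214.1] [342.3 196.7] [341.7 197.5]
0.4 [343.9 223. ] [343.2 219.9] [343.2 207. ] [342.5 204.1]
0.5 [344.  225.1] [343.2 221.2] [343.4 209.8] [342.7 206.1]
0.55 [344.  226.1] [343.2 221.8] [343.5 211.2] [342.7 207.1]
0.6 [344. 227.] [343.2 222.4] [343.6 212.6] [342.8 208.1]
0.65 [344.  227.9] [343.2 222.9] [343.7 214. ] [342.9 209.1]
clock: 6.25
tool_pos: [0.5456, -0.1094, 0.0445]
tool_rot: [-0.075, 0.681, 0.725, 0.072]
contact_force: [-0.1, -3.6, 5.0]
opening: 0.0701
```

Run:
```python
from h import *
o=ctrl.get_obs(); print(tcp(o),o["contact_force"])
im=ctrl.capture("wrist"); cv2.imwrite("pics/w6.png",im[:,:,::-1])
im=ctrl.capture("top"); cv2.imwrite("pics/t6r.png",im[:,:,::-1])
a0=cv2.imread("pics/t5r.png"); b=im[:,:,::-1]
S=np.hstack([x[190:250,310:370] for x in (a0,b)]); cv2.imwrite("pics/cmp6.png",cv2.resize(S,None,fx=6.5,fy=6.5,interpolation=cv2.INTER_NEAREST))
```

```text
[ -52.9 -205.5   32.5] [-0.11794382 -3.59305724  4.96328905]
```

View pics/cmp6.png

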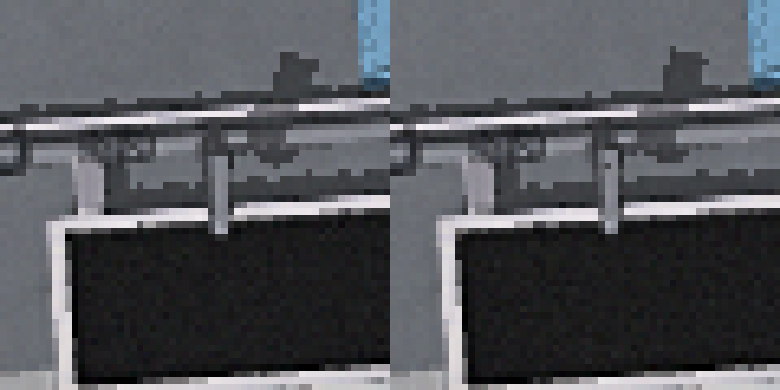

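View pics/w6.png

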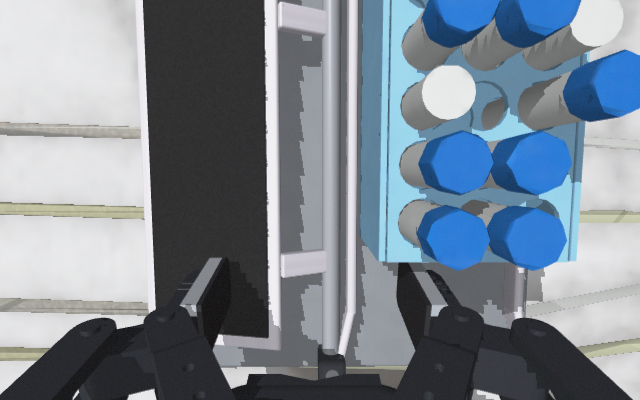

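```bash
python3 -m creep '[{"twist":[0,0,0],"travel":[2,0,0.4],"claw":0.82},{"twist":[0,0,0],"travel":[4.9,0,1.0],"claw":0.82},{"twist":[0,0,0],"travel":[9.8,0,2.1],"claw":0.82},{"twist":[0,0,0],"travel":[15.6,0,3.3],"claw":0.82},{"twist":[0,0,0],"travel":[21.5,0,4.6],"claw":0.82},{"twist":[0,0,0],"travel":[27.4,0,5.8],"claw":0.82},{"twist":[0,0,0],"travel":[32.3,0,6.8],"claw":0.82},{"twist":[0,0,0],"travel":[34.2,0,7.3],"claw":0.82}]'
python3 - <<'E'
from h import *
o=ctrl.get_obs(); print(tcp(o),o["contact_force"],o["opening"])
im=ctrl.capture("wrist"); cv2.imwrite("pics/w7.png",im[:,:,::-1])
im=ctrl.capture("top"); cv2.imwrite("pics/t7.png",cv2.resize(im[160:260,240:480,::-1],None,fx=3.3,fy=3.3,interpolation=cv2.INTER_CUBIC))
E
```

```text
clock: 7.15
tool_pos: [0.5423, -0.075, 0.0441]
tool_rot: [-0.075, 0.681, 0.725, 0.071]
contact_force: [-1.4, -5.5, 5.9]
opening: 0.0701
[ -54.1 -170.9   32.1] [-1.43111922 -5.53642712  5.93665223] 0.07011248543984595
```

View pics/w7.png

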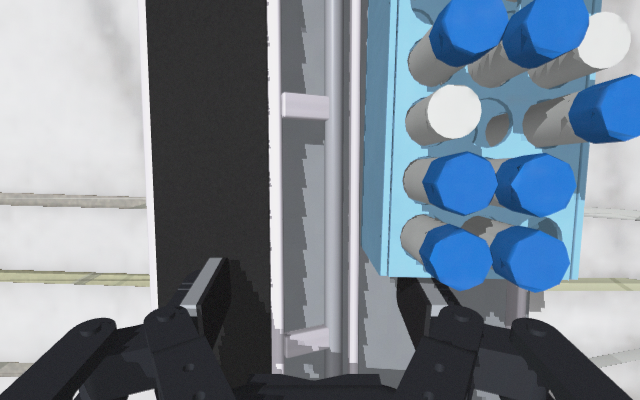

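View pics/t7.png

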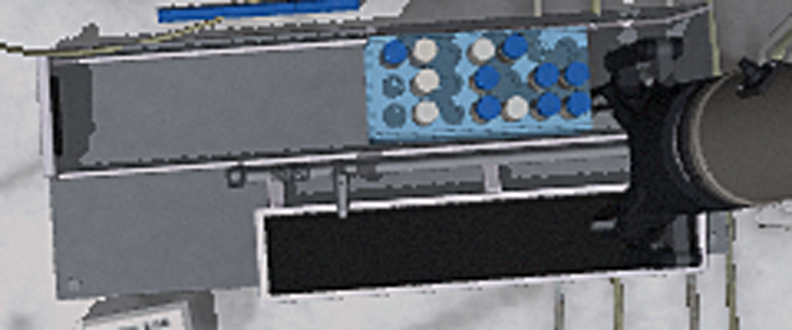

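```bash
python3 -m creep '[{"twist":[0,0,0],"travel":[3.9,0,0.8],"claw":0.82},{"twist":[0,0,0],"travel":[10.8,0,2.3],"claw":0.82},{"twist":[0,0,0],"travel":[19.6,0,4.2],"claw":0.82},{"twist":[0,0,0],"travel":[28.4,0,6.0],"claw":0.82},{"twist":[0,0,0],"travel":[37.2,0,7.9],"claw":0.82},{"twist":[0,0,0],"travel":[46,0,9.8],"claw":0.82},{"twist":[0,0,0],"travel":[54.8,0,11.6],"claw":0.82},{"twist":[0,0,0],"travel":[63.6,0,13.5],"claw":0.82},{"twist":[0,0,0],"travel":[70.4,0,15],"claw":0.82},{"twist":[0,0,0],"travel":[72.4,0,15.4],"claw":0.82}]'
python3 - <<'E'
from h import *
o=ctrl.get_obs(); print(tcp(o),o["contact_force"],o["opening"])
im=ctrl.capture("wrist"); cv2.imwrite("pics/w8.png",im[:,:,::-1])
im=ctrl.capture("top"); cv2.imwrite("pics/t8.png",cv2.resize(im[160:260,240:480,::-1],None,fx=3.3,fy=3.3,interpolation=cv2.INTER_CUBIC))
E
```

```text
clock: 8.25
tool_pos: [0.5372, -0.0003, 0.0439]
tool_rot: [-0.076, 0.681, 0.725, 0.071]
contact_force: [-0.8, -5.5, 5.8]
opening: 0.0705
[-54.4 -96.1  31.9] [-0.83776368 -5.46768241  5.81818478] 0.07050600265649275
```

View pics/w8.png

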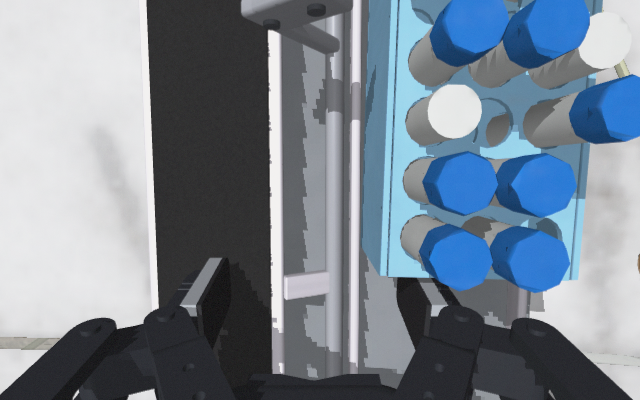

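View pics/t8.png

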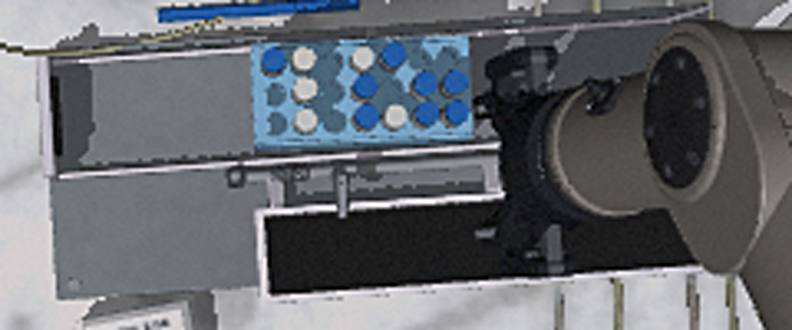

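```bash
python3 -m creep '[{"twist":[0,0,0],"travel":[3.9,0,0.8],"claw":0.82},{"twist":[0,0,0],"travel":[10.8,0,2.3],"claw":0.82},{"twist":[0,0,0],"travel":[19.6,0,4.2],"claw":0.82},{"twist":[0,0,0],"travel":[28.4,0,6.0],"claw":0.82},{"twist":[0,0,0],"travel":[37.2,0,7.9],"claw":0.82},{"twist":[0,0,0],"travel":[46,0,9.8],"claw":0.82},{"twist":[0,0,0],"travel":[54.8,0,11.6],"claw":0.82},{"twist":[0,0,0],"travel":[63.6,0,13.5],"claw":0.82},{"twist":[0,0,0],"travel":[70.4,0,15],"claw":0.82},{"twist":[0,0,0],"travel":[72.4,0,15.4],"claw":0.82}]'
python3 - <<'E'
from h import *
o=ctrl.get_obs(); print(tcp(o),o["contact_force"],o["opening"])
im=ctrl.capture("wrist"); cv2.imwrite("pics/w9.png",im[:,:,::-1])
im=ctrl.capture("top"); cv2.imwrite("pics/t9.png",cv2.resize(im[160:260,240:480,::-1],None,fx=3.3,fy=3.3,interpolation=cv2.INTER_CUBIC))
E
```

```text
clock: 9.35
tool_pos: [0.5321, 0.0737, 0.0437]
tool_rot: [-0.076, 0.681, 0.725, 0.071]
contact_force: [-0.5, -6.0, 6.2]
opening: 0.07
[-54.9 -21.9  31.7] [-0.47722502 -6.02498373  6.23868009] 0.07002690850808779
```

View pics/w9.png

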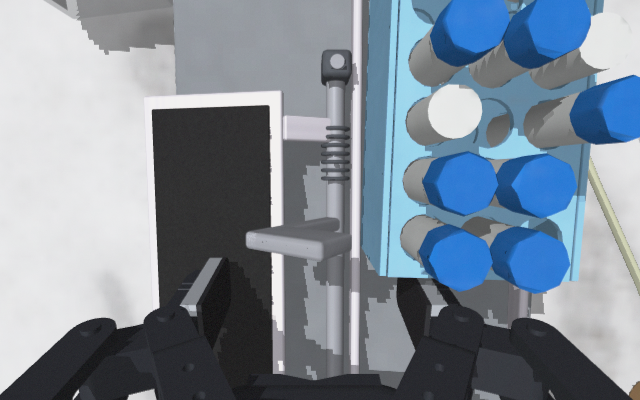

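View pics/t9.png

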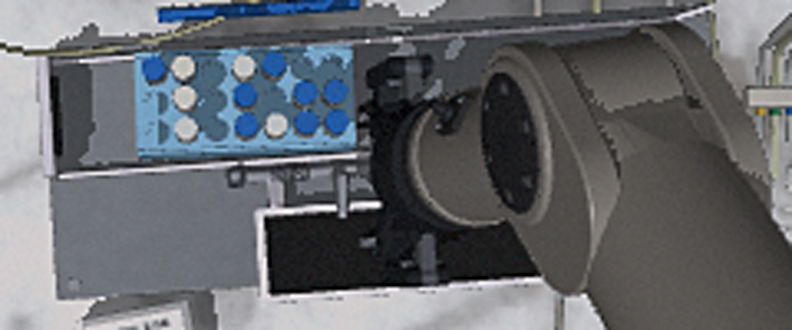

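```bash
python3 -m creep '[{"twist":[0,0,0],"travel":[2.9,0,0.6],"claw":0.82},{"twist":[0,0,0],"travel":[8.8,0,1.9],"claw":0.82},{"twist":[0,0,0],"travel":[14.7,0,3.1],"claw":0.82},{"twist":[0,0,0],"travel":[20.5,0,4.4],"claw":0.82},{"twist":[0,0,0],"travel":[26.4,0,5.6],"claw":0.82},{"twist":[0,0,0],"travel":[32.3,0,6.9],"claw":0.82},{"twist":[0,0,0],"travel":[36.2,0,7.7],"claw":0.82},{"twist":[0,0,0],"travel":[38.1,0,8.1],"claw":0.82}]'
python3 - <<'E'
from h import *
o=ctrl.get_obs(); print(tcp(o),o["contact_force"],o["opening"])
im=ctrl.capture("wrist"); cv2.imwrite("pics/w10.png",im[:,:,::-1])
im=ctrl.capture("top"); cv2.imwrite("pics/t10.png",cv2.resize(im[160:260,240:480,::-1],None,fx=3.3,fy=3.3,interpolation=cv2.INTER_CUBIC))
E
```

```text
clock: 10.25
tool_pos: [0.5294, 0.1118, 0.0435]
tool_rot: [-0.077, 0.681, 0.725, 0.07]
contact_force: [-1.6, -7.2, 5.3]
opening: 0.0702
[-55.2  16.3  31.5] [-1.55157814 -7.17050598  5.3103301 ] 0.07016528870641446
```

View pics/w10.png

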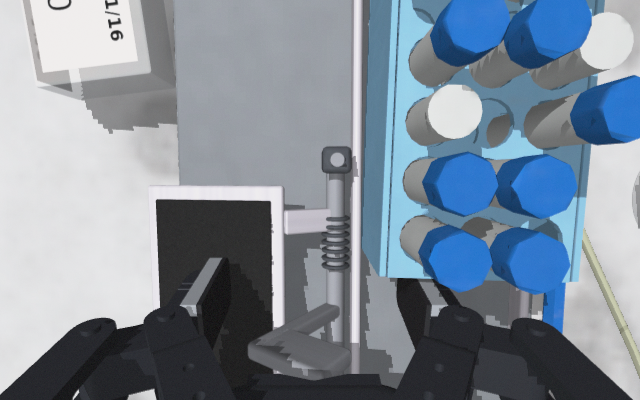

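View pics/t10.png

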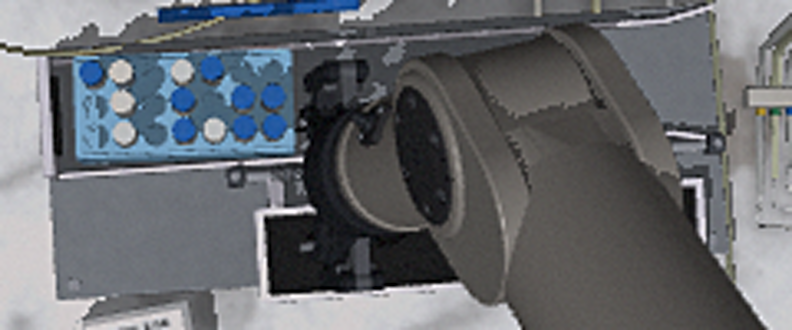

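```bash
python3 -m creep '[{"twist":[0,0,0],"travel":[2,0,0.4],"claw":0.82},{"twist":[0,0,0],"travel":[3.9,0,0.8],"claw":0.82},{"twist":[0,0,0],"travel":[3.9,0,0.8],"claw":0.82}]'
python3 -m creep '[{"twist":[0,0,0],"travel":[1.5,0,0.3],"claw":0.82},{"twist":[0,0,0],"travel":[2.9,0,0.6],"claw":0.82},{"twist":[0,0,0],"travel":[2.9,0,0.6],"claw":0.82}]'
python3 - <<'E'
from h import *
o=ctrl.get_obs(); print(tcp(o),o["contact_force"],o["opening"])
im=ctrl.capture("top"); cv2.imwrite("pics/t11.png",cv2.resize(im[160:220,240:340,::-1],None,fx=7,fy=7,interpolation=cv2.INTER_CUBIC))
E
```

```text
clock: 10.65
tool_pos: [0.5292, 0.1156, 0.0435]
tool_rot: [-0.077, 0.681, 0.725, 0.07]
contact_force: [-0.6, -5.4, 5.2]
opening: 0.0701
clock: 10.95
tool_pos: [0.529, 0.1184, 0.0435]
tool_rot: [-0.076, 0.681, 0.725, 0.07]
contact_force: [-0.8, -5.1, 5.6]
opening: 0.0704
[-55.1  22.9  31.5] [-0.81092943 -5.11537359  5.58153737] 0.07043782253246013
```

View pics/t11.png

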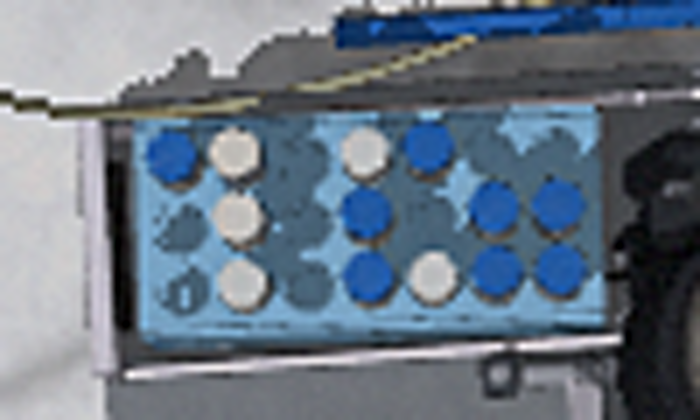

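```bash
for i in 1; do python3 -m creep '[{"twist":[0,0,0],"travel":[1,0,0.2],"claw":0.82},{"twist":[0,0,0],"travel":[2,0,0.4],"claw":0.82},{"twist":[0,0,0],"travel":[2,0,0.4],"claw":0.82}]'
python3 -m creep '[{"twist":[0,0,0],"travel":[1,0,0.2],"claw":0.82},{"twist":[0,0,0],"travel":[1,0,0.2],"claw":0.82}]'
python3 -m creep '[{"twist":[0,0,0],"travel":[1,0,0.2],"claw":0.82},{"twist":[0,0,0],"travel":[1,0,0.2],"claw":0.82}]'; done
python3 - <<'E'
from h import *
o=ctrl.get_obs(); print(tcp(o),o["contact_force"],o["opening"])
C=cam("top")
for p in ((0,175,42),(0,175,34),(0,175,56),(0,37,56)): print(p,proj(C,O+L@np.array(p)/1e3), (proj(C,O+L@np.array(p)/1e3)-[240,160])*7)
E
```

```text
clock: 11.3
tool_pos: [0.5289, 0.1203, 0.0435]
tool_rot: [-0.077, 0.681, 0.725, 0.07]
contact_force: [0.5, -6.4, 5.6]
opening: 0.07
clock: 11.5
tool_pos: [0.5288, 0.1213, 0.0435]
tool_rot: [-0.076, 0.681, 0.725, 0.07]
contact_force: [-1.3, -5.3, 6.1]
opening: 0.07
clock: 11.7
tool_pos: [0.5288, 0.1223, 0.0435]
tool_rot: [-0.076, 0.681, 0.725, 0.07]
contact_force: [-0.2, -5.4, 6.0]
opening: 0.07
[-55.2  26.8  31.5] [-0.21259761 -5.41198392  6.02672649] 0.07002439158704424
(0, 175, 42) [257.68983729 194.57531357] [123.82886102 242.02719496]
(0, 175, 34) [258.07613981 194.91822572] [126.53297865 244.42758006]
(0, 175, 56) [256.99985846 193.9628347 ] [118.99900922 237.73984289]
(0, 37, 56) [323.60357967 189.58004245] [585.22505771 207.06029714]
```

```bash
for i in 1; do python3 -m creep '[{"twist":[0,0,0],"travel":[1,0,0.2],"claw":0.82},{"twist":[0,0,0],"travel":[2,0,0.4],"claw":0.82},{"twist":[0,0,0],"travel":[2,0,0.4],"claw":0.82}]' | grep -E 'pos|force'
python3 -m creep '[{"twist":[0,0,0],"travel":[1,0,0.2],"claw":0.82},{"twist":[0,0,0],"travel":[1,0,0.2],"claw":0.82}]'| grep -E 'pos|force'
python3 -m creep '[{"twist":[0,0,0],"travel":[1,0,0.2],"claw":0.82},{"twist":[0,0,0],"travel":[1,0,0.2],"claw":0.82}]'| grep -E 'pos|force'; done
python3 - <<'E'
from h import *
o=ctrl.get_obs(); print(tcp(o),o["contact_force"],o["opening"])
im=ctrl.capture("top"); cv2.imwrite("pics/t12.png",cv2.resize(im[160:220,240:340,::-1],None,fx=7,fy=7,interpolation=cv2.INTER_CUBIC))
E
```

```text
tool_pos: [0.5287, 0.1233, 0.0434]
contact_force: [-1.6, -6.9, 6.9]
tool_pos: [0.5288, 0.1234, 0.0434]
contact_force: [-1.3, -8.3, 7.7]
tool_pos: [0.5288, 0.1235, 0.0434]
contact_force: [-1.7, -10.6, 8.7]
[-55.1  28.   31.4] [ -1.69874857 -10.5612178    8.74358006] 0.07012526488539951
```

View pics/t12.png

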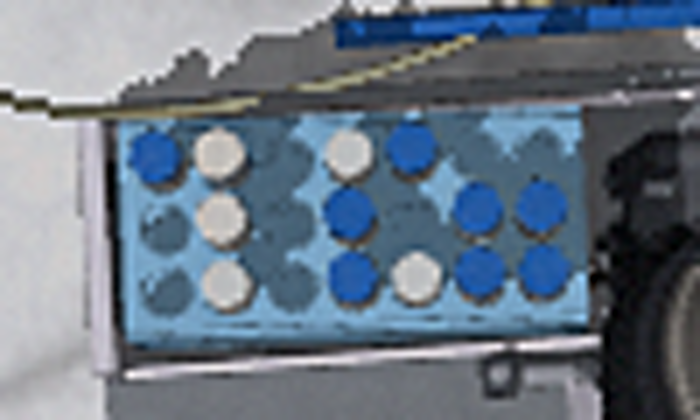

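```bash
python3 -m creep '[{"twist":[0,0,0],"travel":[-2,0,-0.4],"claw":0.82},{"twist":[0,0,0],"travel":[-3.9,0,-0.8],"claw":0.82},{"twist":[0,0,0],"travel":[-5.9,1,-1.3],"claw":0.82},{"twist":[0,0,0],"travel":[-7.8,3,-1.7],"claw":0.82},{"twist":[0,0,0],"travel":[-7.8,6,-1.7],"claw":0.82},{"twist":[0,0,0],"travel":[-7.8,8,-1.7],"claw":0.82},{"twist":[0,0,0],"travel":[-7.8,8,-1.7],"claw":0.82}]'
python3 - <<'E'
from h import *
o=ctrl.get_obs(); print(tcp(o),o["contact_force"],o["opening"])
im=ctrl.capture("wrist"); cv2.imwrite("pics/w13.png",im[:,:,::-1])
im=ctrl.capture("top"); cv2.imwrite("pics/t13.png",cv2.resize(im[160:220,240:340,::-1],None,fx=7,fy=7,interpolation=cv2.INTER_CUBIC))
E
```

```text
clock: 13.15
tool_pos: [0.5335, 0.1223, 0.0434]
tool_rot: [-0.08, 0.68, 0.726, 0.069]
contact_force: [-7.0, -0.8, 7.5]
opening: 0.0704
[-50.4  26.5  31.4] [-7.0056572  -0.76833372  7.479333  ] 0.07043451086865798
```

View pics/w13.png

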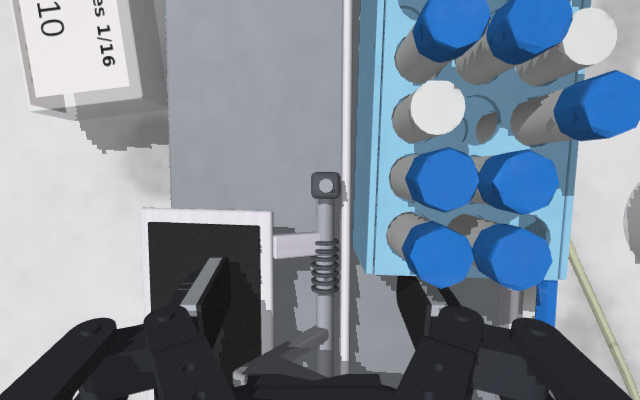

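View pics/t13.png

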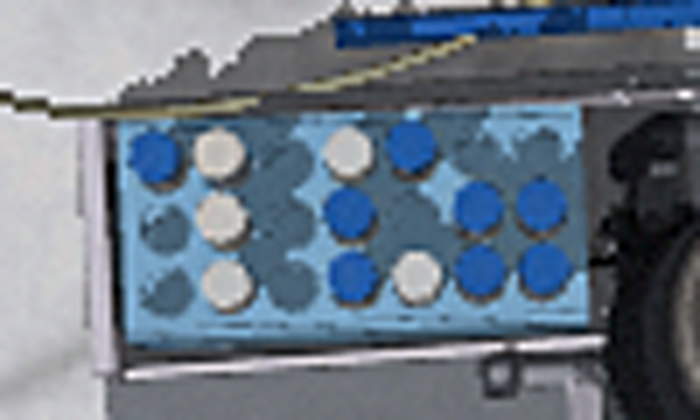

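```bash
python3 -m creep '[{"twist":[0,0,0],"travel":[-2,-2,-0.4],"claw":0.82},{"twist":[0,0,0],"travel":[-3.9,-3,-0.8],"claw":0.82},{"twist":[0,0,0],"travel":[-3.9,-3,-0.8],"claw":0.82}]'
python3 - <<'E'
from h import *
o=ctrl.get_obs(); print(tcp(o),o["contact_force"],o["torque"])
E
```

```text
clock: 13.55
tool_pos: [0.5342, 0.1201, 0.0447]
tool_rot: [-0.079, 0.68, 0.726, 0.073]
contact_force: [-2.9, 3.0, 5.9]
opening: 0.0698
[-49.9  24.3  32.7] [-2.93118854  3.0390634   5.8605755 ] [ 0.62651228  0.78949166 -0.02261149]
```

```bash
python3 -m creep '[{"twist":[0,0,0],"travel":[0.6,0,-2.9],"claw":0.82},{"twist":[0,0,0],"travel":[1.5,0,-6.8],"claw":0.82},{"twist":[0,0,0],"travel":[2.5,0,-11.7],"claw":0.82},{"twist":[0,0,0],"travel":[3.3,0,-15.7],"claw":0.82},{"twist":[0,0,0],"travel":[3.3,0,-15.7],"claw":0.82}]'
python3 - <<'E'
from h import *
o=ctrl.get_obs(); print(tcp(o),o["contact_force"],o["torque"])
im=ctrl.capture("wrist"); cv2.imwrite("pics/w14.png",im[:,:,::-1])
im=ctrl.capture("top"); cv2.imwrite("pics/t14.png",cv2.resize(im[160:240,240:360,::-1],None,fx=6,fy=6,interpolation=cv2.INTER_CUBIC))
E
```

```text
clock: 14.05
tool_pos: [0.5369, 0.115, 0.061]
tool_rot: [-0.075, 0.681, 0.725, 0.072]
contact_force: [1.4, 0.7, 1.7]
opening: 0.0698
[-47.5  19.   49. ] [1.39895086 0.68515951 1.72360291] [ 0.0777021  -0.29814769 -0.09508565]
```

View pics/w14.png

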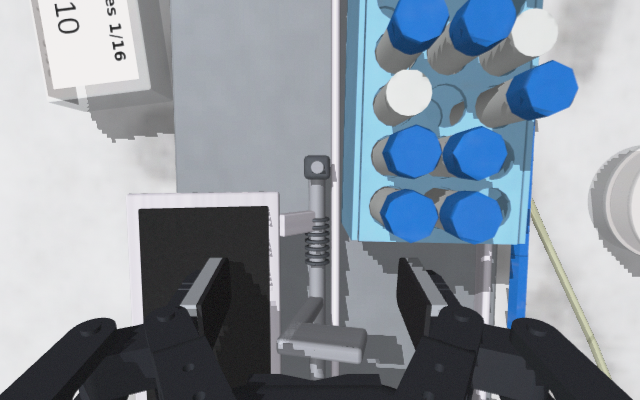

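View pics/t14.png

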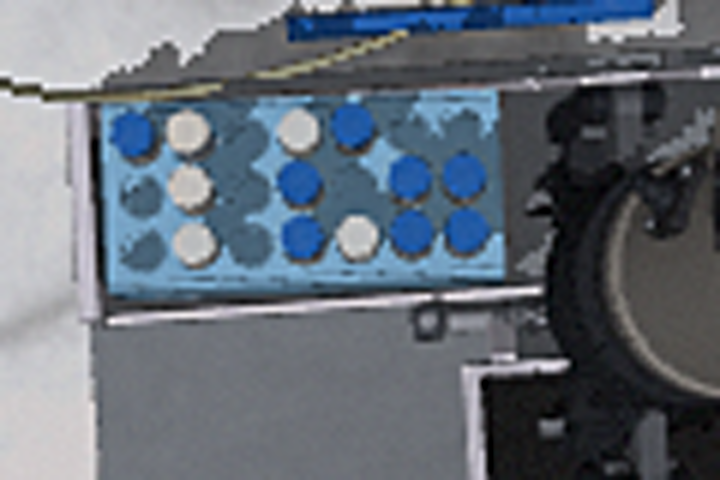

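```bash
python3 -m creep '[{"twist":[0,0,0],"travel":[2,0,-4],"claw":0.82},{"twist":[0,0,0],"travel":[3.6,0,-9.8],"claw":0.82},{"twist":[0,0,0],"travel":[5.2,0,-17.6],"claw":0.82},{"twist":[0,0,0],"travel":[6.8,0,-25.4],"claw":0.82},{"twist":[0,0,0],"travel":[8.5,0,-33.3],"claw":0.82},{"twist":[0,0,0],"travel":[10.5,0,-43],"claw":0.82},{"twist":[0,0,0],"travel":[14.5,0,-60],"claw":0.82},{"twist":[0,0,0],"travel":[20,0,-85],"claw":0.82},{"twist":[0,0,0],"travel":[26,0,-115],"claw":0.82},{"twist":[0,0,0],"travel":[32,0,-140],"claw":0.82},{"twist":[0,-3,0],"travel":[33,-30,-150],"claw":0.82},{"twist":[0,-6,0],"travel":[33,-70,-150],"claw":0.82},{"twist":[0,-9,0],"travel":[33,-105,-150],"claw":0.82},{"twist":[0,-12,0],"travel":[33,-120,-150],"claw":0.82},{"twist":[0,-12,0],"travel":[33,-120,-150],"claw":0.82}]'
python3 - <<'E'
from h import *
o=ctrl.get_obs(); print(tcp(o),o["contact_force"],o["torque"])
im=ctrl.capture("wrist"); cv2.imwrite("pics/w15.png",im[:,:,::-1])
im=ctrl.capture("top"); cv2.imwrite("pics/t15r.png",im[:,:,::-1]); cv2.imwrite("pics/t15.png",cv2.resize(im[130:270,240:480,::-1],None,fx=3.3,fy=3.3,interpolation=cv2.INTER_CUBIC))
im=ctrl.capture("scene"); cv2.imwrite("pics/s15.png",im[:,:,::-1])
E
```

```text
clock: 15.65
tool_pos: [0.4131, 0.1114, 0.2145]
tool_rot: [0.001, 0.683, 0.731, -0.0]
contact_force: [0.2, 0.4, -0.8]
opening: 0.0702
[-171.3   23.2  202.5] [ 0.24138124  0.36719957 -0.77895055] [ 0.02464097 -0.03100349 -0.00460792]
```

View pics/w15.png

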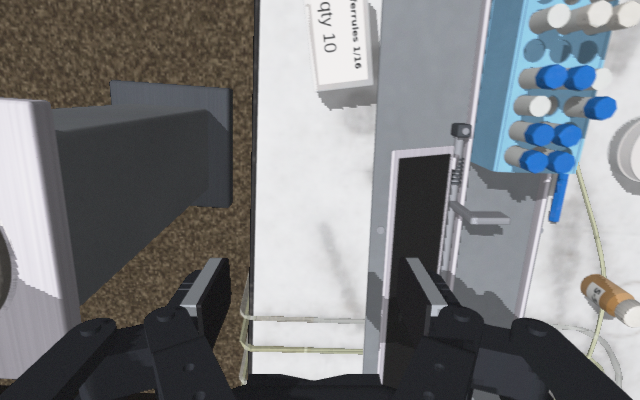

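View pics/t15.png

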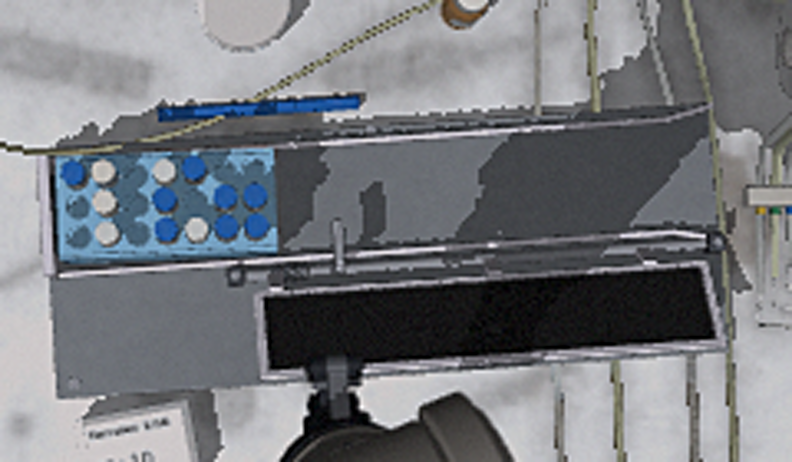

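View pics/s15.png

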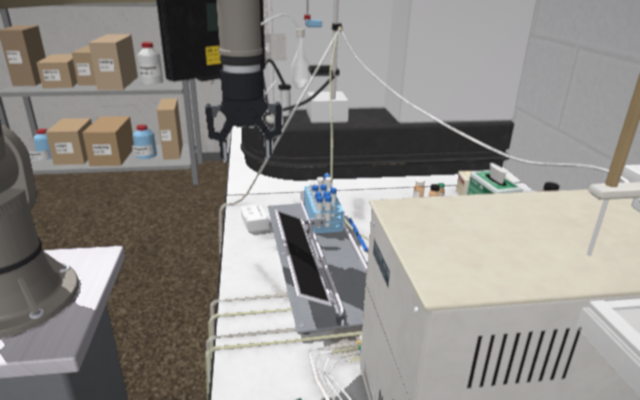

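Run:
```python
from h import *
C=cam("top")
def ext(p,off=(0,0),f=1):
    im=cv2.imread(p); hsv=cv2.cvtColor(im,cv2.COLOR_BGR2HSV)
    m=((hsv[...,0]>92)&(hsv[...,0]<108)&(hsv[...,1]>90)&(hsv[...,2]>110)).astype(np.uint8)
    if f==1: m[:165]=0; m[230:]=0; m[:,:240]=0; m[:,470:]=0
    u=np.where(m.sum(0)>(6*f))[0]; return u.min()/f+off[0],u.max()/f+off[0]
print("home pressed",ext("pics/t12.png",(240,160),7)," now",ext("pics/t15r.png")," start",ext("pics/top0.png"))
f,r=ext("pics/t15r.png"); print(lane(onz(C,f,194,.068)),lane(onz(C,r,190,.068)))
A=cv2.imread("pics/top0.png")[185:225,320:365]; B=cv2.imread("pics/t15r.png")[185:225,320:365]
cv2.imwrite("pics/leafcmp.png",cv2.resize(np.hstack([A,B]),None,fx=8,fy=8,interpolation=cv2.INTER_NEAREST))
```

```text
home pressed (np.float64(257.14285714285717), np.float64(323.57142857142856))  now (np.float64(257.0), np.float64(323.0))  start (np.float64(364.0), np.float64(432.0))
[-1.00e-01  1.75e+02  5.60e+01] [-0.8 38.3 56. ]
```

View pics/leafcmp.png

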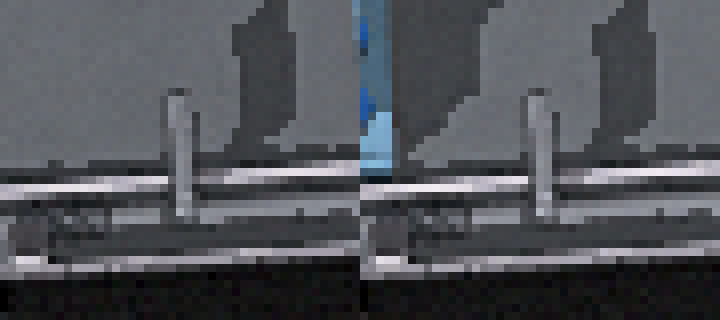

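The leaf sits exactly where it was when the gate was shut at the start. The rack spans lane y = +38 to +175, which is home. The robot is clear, so I'm handing the job in.

```bash
python3 -c "
from station import ctrl
print(ctrl.job_done()); print(ctrl.get_obs()['clock'])"
```

```text
the job is handed in; nothing more can be done
None
the job is handed in; nothing more can be done
```

The rack is fully home against the end stop and the gate has sprung shut behind it; I handed the job in at about 15.7 s of the 37 s allowed.

**What I did:** With the tool pitched 12° to keep the gripper's body off the tubes, I pressed the rail down with one fingertip. The gate opened to about 0.6 rad, read roughly from the leaf's position in the top picture. Holding it there with 5–6 N on the rail, I pushed the rack about 226 mm with the other finger. It stopped moving while the push force rose from about 5 N to 10.5 N. I then backed off about 9 mm, raised the tool and moved it clear.

**Last checks:**
- **Rack:** the top picture puts it at lane y = +38 to +175 mm, against +37 to +175 mm when home. It had not moved after release.
- **Gate:** the leaf matches its starting shut position to the pixel.
- **Bystanders:** the petri dishes, vial, box and pen looked unmoved where they were in view; I did not measure them.
- **Robot:** clear of everything, with under 1 N of residual force, which is sensor noise.

**Doubts:**
- **Rail width:** the rail's edges appeared about 10 mm nearer the lane than the description suggested.
- **Sideways force:** it reached about 7 N while pressing and shifting on the rail. I took this as rubber friction; I never confirmed that nothing else was touching.
- **Gate against rack:** I saw no contact between them in the pictures I took during the push.

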